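# Load a sleeve on the marking mandrel and lock it

## Robot

A 6-joint arm with a two-finger parallel gripper is mounted at the origin on the work surface. World frame = base frame: x ahead of the robot, y to its left, z up, the work surface at z = 0. Lengths are in m, angles in degrees, forces in N, time in s.
With the tool pointing down it reaches from about 0.325 to 0.75 m from the base axis. Payload 7.6 kg.
Tool frame: the origin (TCP) lies midway between the tips of the shut fingers; the grasp point (between the pads) lies 19 mm behind it; z points along the fingers, y is the line along which they close (so a half turn about z gives the same grasp; the last joint's range is limited). The gripper opens to 85 mm and grips with 20 to 120 N. Pads are 22 mm wide; open, the fingers measure 114 mm over their backs; the gripper's body (76 mm by 85 mm) begins 54 mm behind the grasp point. The pads swing forward as they close: fully open they stand 13 mm farther back than shut.
Start: joints at [69.769, 2.991, 80.254, -0, 96.75, -4.028], TCP at [0.146, 0.504, 0.231] pointing down, gripper open.
Joint ranges: [-166.34, 166.34], [-52.06, 124.39], [6.96, 135.62], [-60.46, 240.46], [14.63, 156.25], [-167.68, 167.68]. Speed limits (degrees/s): [147.25, 147.25, 172.46, 180, 180, 180].

## Interface

Orientations are given as a 3x3 rotation matrix whose columns are the frame's x, y, z axes.
In Python, from workcell import manip, command_gripper, solve_ik, imaging, workorder, telemetry gives the robot as it stands. Calls block until the motion is done:
- manip.move_ptp(position, orientation): joint-space move of the TCP to a pose.
- manip.move_l(position, max_speed=0.15, attitude=None): straight line of the TCP; attitude=None keeps the orientation; max_speed is the mean speed in m/s.
- manip.movej(angles): joint-space move.
- command_gripper(opening, grasp_force=None): finger opening in m; grasp_force is the grip in N (None keeps the last); returns when the fingers have stopped.
- manip.sleep(seconds).
- solve_ik(position, orientation): joint angles nearest the present ones, or None.
- imaging.snapshot(name): name is "scene" or "top" or "wrist"; returns (picture, depth): 480x640x3 uint8, red, green, blue; 480x640 float32, m along the optical axis (not along the pixel's ray), 0 where there is no reading.
- imaging.calibration(name): a dict with "K" (3x3 intrinsics, pixels), "pose" (4x4, takes a point from camera to world coordinates). Camera axes: x right, y down, z forward; pixel columns grow to the right and rows downward; lengths in m; the calibration is good to about 2 mm. A picture is of the moment at which its call begins: read the wrist's pose just before it. calibration takes no time and is no camera call; for the wrist camera it gives the pose at the moment of the call.
A pose or a line that the arm cannot do raises manip.PlanningError and nothing moves.
- workorder.hand_in(): hands the job in; it is judged then, once.
Readings, each from a call of its own:
- telemetry.read_t(): time.
- telemetry.read_joint_positions(): joint angles.
- telemetry.read_joint_vel(): joint speeds.
- telemetry.read_effort(): joint torques, N m.
- telemetry.read_tool_pos(): TCP position.
- telemetry.read_eef_rot(): TCP orientation.
- telemetry.read_contact_force(): force on the tool from outside, world axes, zero at the start.
- telemetry.read_moment(): the same for the moment, N m.
- telemetry.read_gripper_width(): finger opening in m.
- telemetry.read_grip_force(): force on a finger pad.
Only numpy, scipy, OpenCV 4.12 (cv2) and the standard library are available. Lean on these libraries where they do the work, as an engineer would, in place of code of your own. Each camera call takes 0.05 s, during which the arm holds its last target. There are 200 camera calls.

## Task

Draw the longer of the two steel sleeves off its sloping rack pin and slide it over the upright mandrel of the marking fixture, same end down, lowering it gently (no dropping) until it sits fully home on the shoulder. Then push the fixture's black-knobbed lock lever all the way over to its other end stop, leaving the sleeve seated. Leave the short sleeve on its pin and do not disturb the other things on the table.

Things in the scene. Friction and masses are not known exactly. Their poses are not given: they have to be found in the camera images.
- long_sleeve: Steel sleeve, 55 mm long, outside diameter 40 mm, bore 27 mm right through, about 0.3 kg. Origin: centre of the lower end; z runs along the bore, away from the lower end. At the start it sits on one of the two rack pins (either one) with its axis leaning 30 degrees (0.52 rad) from vertical, the top leaning away from the robot.
- short_sleeve: Plain steel sleeve like the long one but only 28 mm long (outside 40 mm, bore 27 mm). It sits on the other rack pin. Origin: centre of the lower end; z along the bore.
- rack: Fixed aluminium rack, 110 x 230 mm, its plate sloping down away from the robot, with two dark steel pins, 24 mm diameter and 40 mm long with tapered ends, square to the plate, 120 mm apart along the rack's y. Origin: centre of the underside. The pin feet are at (0, -60, 56) and (0, 60, 56) mm in its frame; the pins point along (0.497, 0, 0.868).
- fixture: Fixed marking fixture: aluminium plate with a grid of dark holes, 160 x 240 x 12 mm, carrying the mandrel and the lock lever. Origin: centre of the underside; z up. Mandrel axis at (0, -60) mm in its frame; lever pivot at (0, 65, 34) mm, lever axis along y.
- seat (a point): Centre of the mandrel's shoulder, 30 mm above the table, on the mandrel's axis; axes as the fixture's, z up. The mandrel is an upright steel shaft, 24 mm diameter, that rises 70 mm above this point; its uppermost 13 mm tapers to 14 mm diameter. The shoulder is a dark disc, 44 mm diameter. The sleeve is home when its lower end rests here.
- clamp_tip (a point): Centre of the black ball knob (26 mm diameter) at the end of the lock lever, 80 mm from the lever's pivot; the lever is a 10 mm steel rod on a 70 x 50 x 25 mm grey block.
- clamp (a joint): Lock lever angle, rad: 0 unlocked (leaning 0.5 rad to the fixture's -x side), 1.0 locked (leaning 0.5 rad to its +x side). It stays where it is left.
- marker: Bystander: black and grey marker pen lying on the table, 130 mm long, 17 mm thick. Origin: centre of its underside.
- can: Bystander: small can standing, 48 mm diameter, 100 mm tall. Origin: centre of its underside.
- blank: Bystander: flat steel knife blank lying on the table, about 200 x 26 x 5 mm. Origin: on its underside, near the middle.
- driver: Bystander: screwdriver lying on the table. Origin: on its underside.
- cup: Bystander: steel mug standing, 72 mm diameter, 85 mm tall, handle on its y side. Origin: centre of its underside.
There are look-alikes about, which are no part of the job. Leave any blue or red look-alike of the long_sleeve alone.

How it is judged:
By the outcome, as a careful person would: the job done as asked, in the order asked, and still so for the second after the job is handed in, with the robot touching nothing.
It also fails if it takes over 53 s, if anything falls off the work surface, if the arm or the gripper's body presses on something with over 40 N, if the wrist force passes 120 N, or if a joint passes its speed limit or range.

## Working session

There is one attempt and no reset: what is moved stays moved. The work goes in short steps, each a Python script; the robot and the scene stay as the last script left them, time stands still between calls to the robot, and variables do not carry over. Pictures are saved under pics/ and viewed, at most 10 in all, crops included, and the job is handed in when it is done.

```bash
ls; mkdir -p pics
python3 - <<'E'
from workcell import imaging, telemetry
import cv2, numpy as np
for n in("scene","top"):
    p,d=imaging.snapshot(n); cv2.imwrite(f"pics/{n}0.png",p[:,:,::-1]); np.savez(f"{n}0.npz",p=p,d=d,**imaging.calibration(n))
    c=imaging.calibration(n); print(n,c["K"].round(1).tolist(),c["pose"].round(3).tolist(),(d>0).mean())
print(telemetry.read_t())
E
```

```text
pics
scene [[543.1, 0.0, 320.4], [0.0, 543.1, 240.8], [0.0, 0.0, 1.0]] [[-0.691, 0.423, -0.586, 1.466], [0.723, 0.377, -0.58, 0.922], [-0.024, -0.824, -0.566, 0.982], [0.0, 0.0, 0.0, 1.0]] 0.9417545572916667
top [[536.1, 0.0, 329.0], [0.0, 536.1, 238.4], [0.0, 0.0, 1.0]] [[0.043, -0.975, 0.216, 0.238], [-0.999, -0.042, 0.009, -0.002], [-0.0, -0.216, -0.976, 1.355], [0.0, 0.0, 0.0, 1.0]] 0.995888671875
0.1
```

View pics/top0.png

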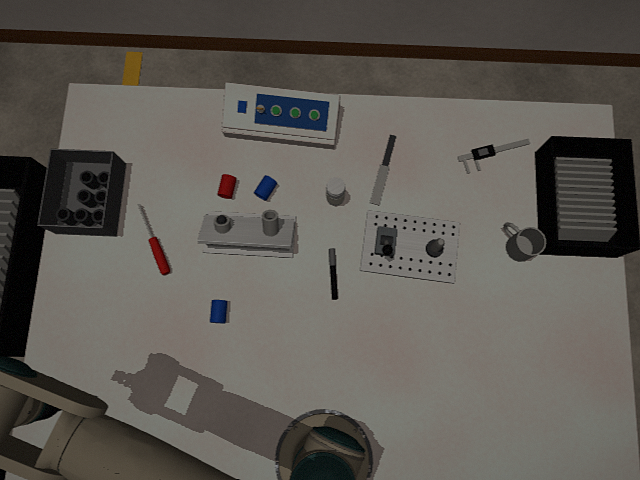

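View pics/scene0.png

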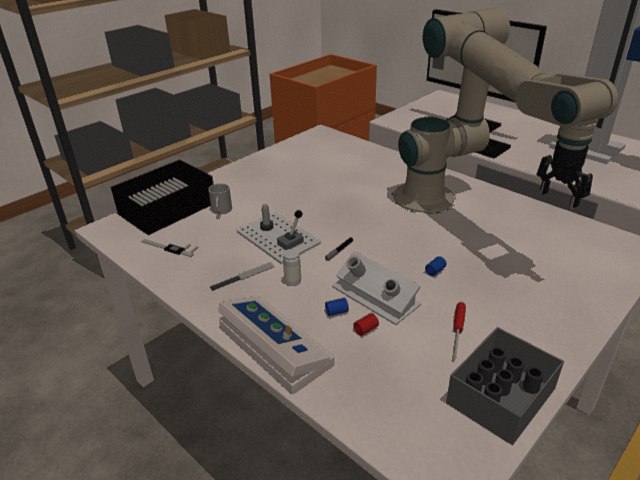

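The top view shows the long sleeve on the right rack pin (270,222) and the short one at (222,224). The mandrel is at (436,247), and the lever knob at (387,250) is on the robot side. Next I'll get rough positions from depth, then take close views with the wrist camera.

```bash
cat > h.py <<'E'
import numpy as np, cv2
from workcell import manip, command_gripper, solve_ik, imaging, workorder, telemetry
def shot(n,name):
    c=imaging.calibration(n); p,d=imaging.snapshot(n)
    cv2.imwrite(f"pics/{name}.png",p[:,:,::-1]); np.savez(name+".npz",p=p,d=d,**c)
    return load(name)
def load(name):
    f=np.load(name+".npz"); return f["p"],f["d"],f["K"],f["pose"]
def cloud(d,K,T):
    v,u=np.mgrid[:480,:640]; P=np.stack([(u-K[0,2])/K[0,0]*d,(v-K[1,2])/K[1,1]*d,d],-1)
    return P@T[:3,:3].T+T[:3,3]
def plane(u,v,K,T,z):
    r=T[:3,:3]@np.array([(u-K[0,2])/K[0,0],(v-K[1,2])/K[1,1],1]); return T[:3,3]+r*(z-T[2,3])/r[2]
def project(P,K,T):
    q=T[:3,:3].T@(np.asarray(P)-T[:3,3]); return (K@q/q[2])[:2]
E
python3 - <<'E'
from h import *
p,d,K,T=load("top0"); C=cloud(d,K,T)
for n,u,v in [("long",270,213),("short",222,218),("mandrel",438,242),("knob",387,251),("can",336,184),("rackc",247,238),("marker",333,272)]:
    print(n,C[v-2:v+3,u-2:u+3].reshape(-1,3).mean(0).round(3))
print("fixt corners",[plane(u,v,K,T,.012)[:2].round(3).tolist() for u,v in [(369,210),(462,223),(456,283),(360,271)]])
c=telemetry.read_tool_pos(); R=telemetry.read_eef_rot(); W=imaging.calibration("wrist")
print(W["K"].round(1).tolist(), (R.T@(W["pose"][:3,3]-c)).round(3),(R.T@W["pose"][:3,:3]).round(3).tolist(), R.round(3).tolist())
E
```

```text
long [0.575 0.157 0.09 ]
short [0.557 0.272 0.092]
mandrel [ 0.519 -0.252  0.096]
knob [ 0.488 -0.128  0.115]
can [ 0.653 -0.001  0.1  ]
rackc [0.514 0.211 0.071]
marker [ 0.448 -0.003  0.015]
fixt corners [[0.615, -0.09], [0.591, -0.331], [0.434, -0.314], [0.454, -0.071]]
[[384.0, 0.0, 319.3], [0.0, 384.0, 238.1], [0.0, 0.0, 1.0]] [ 0.084  0.    -0.143] [[-0.001, -0.946, -0.325], [1.0, -0.0, -0.0], [0.0, -0.325, 0.946]] [[-0.96, 0.279, -0.0], [0.279, 0.96, -0.001], [0.0, -0.001, -1.0]]
```

```bash
cat >> h.py <<'E'
def rot(zax,yaw):
    z=np.array(zax,float);z/=np.linalg.norm(z); y=np.array([-np.sin(yaw),np.cos(yaw),0]); x=np.cross(y,z); x/=np.linalg.norm(x)
    return np.stack([x,np.cross(z,x),z],1)
E
python3 - <<'E'
from h import *
R=rot([-.5,0,-.866],0); P=np.array([.56,.17,.08])+.15*np.array([.5,0,.866])
print(solve_ik(P,R)); manip.move_ptp(P,R); shot("wrist","w1")
print(telemetry.read_t())
E
```

```text
[  9.70466392  54.36902191  18.94472343   6.98410028 136.117506
 -76.52963546]
2.3
```

View pics/w1.png

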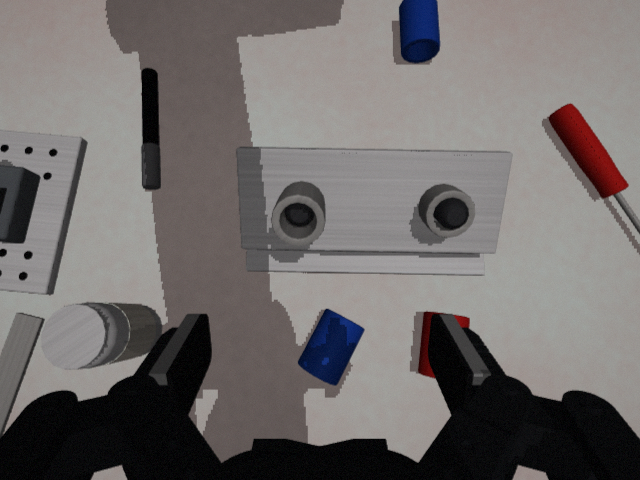

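The wrist view shows the long sleeve's top rim centred near (299,219) and the short sleeve's near (447,211). The plate edges are visible too. I'll fit the plate plane and both rims from the depth data.

Run:
```python
from h import *
p,d,K,T=load("w1"); C=cloud(d,K,T)
m=np.zeros((480,640),np.uint8); cv2.fillPoly(m,[np.array([(335,160),(410,160),(405,240),(340,240)])],1)
X=C[(m>0)&(d>0)]; c=X.mean(0); n=np.linalg.svd(X-c,full_matrices=False)[2][2]; n*=np.sign(n[2]); print("plate n",n.round(4),"tilt",np.degrees(np.arccos(n[2])),"yaw",np.degrees(np.arctan2(n[1],n[0])),"std",((X-c)@n).std())
# near edge direction of plate: (238,148)-(511,152) / far edge (240,247)-(497,253), on plate plane
def onp(u,v):
    r=T[:3,:3]@np.array([(u-K[0,2])/K[0,0],(v-K[1,2])/K[1,1],1]); return T[:3,3]+r*((c-T[:3,3])@n)/(r@n)
for a,b in [((238,148),(511,152)),((240,247),(497,253))]:
    A,B=onp(*a),onp(*b); e=B-A; print(A.round(4),B.round(4),"len",np.linalg.norm(e),"yaw",np.degrees(np.arctan2(-e[0],e[1])))
# rims
yaw=np.arctan2(n[1],n[0])
for nm,u,v in [("long",299,215),("short",447,211)]:
    s=np.s_[v-40:v+40,u-40:u+40]; Y=C[s].reshape(-1,3); Y=Y[np.isfinite(Y).all(1)&(d[s].ravel()>0)]
    h=(Y-c)@n; hm=np.percentile(h[h>0.02],90); t=Y[abs(h-hm)<.003]; 
    e1=np.cross([0,1,0],n);e1/=np.linalg.norm(e1); e2=np.cross(n,e1)
    q=np.stack([(t-c)@e1,(t-c)@e2],1).astype(np.float32); 
    hull=cv2.convexHull((q*1e4).astype(np.int32)); (cx,cy),r=cv2.minEnclosingCircle(q); M=cv2.fitEllipse(hull)
    ctr=c+cx*e1+cy*e2+hm*n; print(nm,"height above plate",hm,"r",r,"ctr",ctr.round(4),"ell",np.array(M[0])/1e4-[cx,cy],M[1],len(t), (c+M[0][0]/1e4*e1+M[0][1]/1e4*e2+hm*n).round(4))
```

```text
plate n [ 0.4959 -0.0081  0.8684] tilt 29.73189855504265 yaw -0.9345383426387258 std 0.0007213446950570676
[0.4998 0.1039 0.0782] [0.5032 0.3293 0.0784] len 0.22544532037947168 yaw -0.8445825654983672
[0.5756 0.0999 0.0349] [0.5806 0.3312 0.0342] len 0.23133160672849107 yaw -1.2489563174574296
long height above plate 0.055261504349639674 r 0.020005766302347183 ctr [0.568  0.1555 0.1034] ell [-0.00013073  0.00011597] (391.3750305175781, 392.4427490234375) 1211 [0.5679 0.1556 0.1035]
short height above plate 0.039755299483482824 r 0.010481786914169788 ctr [0.5611 0.2749 0.0906] ell [-0.00021397  0.00010378] (194.72140502929688, 204.75518798828125) 466 [0.561  0.275  0.0907]
```

Run:
```python
from h import *
R=rot([0,0,-1],np.radians(-5)); P=np.array([.50,-.2,.25])
manip.move_ptp(P,R); shot("wrist","w2")
print(telemetry.read_t(),telemetry.read_joint_positions())
```

```text
3.8333 [-2.56455984e+01  5.03635560e+00  7.60060163e+01  1.50795847e-02
  9.89783678e+01 -1.10713924e+02]
```

View pics/w2.png

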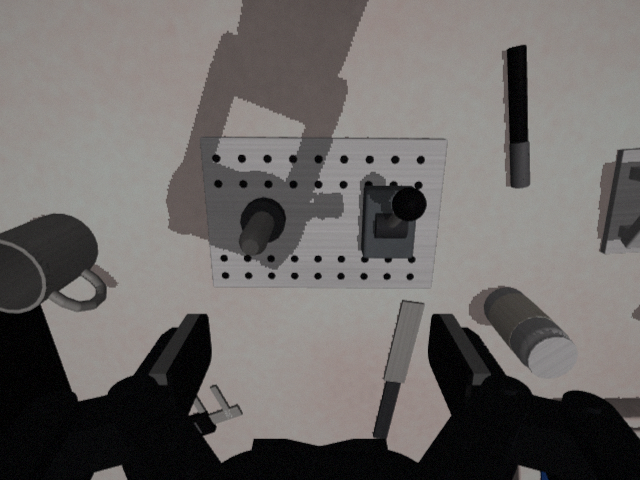

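The plate corners are at (201,137), (447,139), (430,289) and (213,287). The mandrel runs from its shoulder at (263,220) to its tip at (251,245), and the knob is at (408,204). I'll locate each from depth.

Run:
```python
from h import *
from scipy.optimize import least_squares
p,d,K,T=load("w2"); C=cloud(d,K,T)
k=[plane(u,v,K,T,.012)[:2] for u,v in [(201,137),(447,139),(430,289),(213,287)]]; k=np.array(k); cen=k.mean(0)
yd=(k[1]-k[0]+k[2]-k[3]); xd=(k[3]-k[0]+k[2]-k[1]); print(k.round(4).tolist(),"cen",cen.round(4),"yaws",np.degrees([np.arctan2(-yd[0],yd[1]),np.arctan2(xd[1],xd[0])]), np.linalg.norm(yd)/2,np.linalg.norm(xd)/2)
yaw=np.arctan2(-yd[0],yd[1]); Y=np.array([-np.sin(yaw),np.cos(yaw)]); print("seat from plate",(cen-.06*Y).round(4),"pivot",(cen+.065*Y).round(4))
B=C[170:280,215:300].reshape(-1,3); t=B[(B[:,2]>.095)&(B[:,2]<.11)]; print("tip",len(t),((t.min(0)+t.max(0))/2).round(4),t.max(0).round(4))
# visible cylinder side: fit r=12 circle
s=B[(B[:,2]>.035)&(B[:,2]<.085)]; 
f=lambda q:np.hypot(s[:,0]-q[0],s[:,1]-q[1])-.012
r=least_squares(f,t.mean(0)[:2],loss="soft_l1",f_scale=.001); print("cyl",r.x.round(4),np.abs(r.fun).mean(),len(s))
for zl,zh in [(.035,.055),(.06,.085)]:
    s=B[(B[:,2]>zl)&(B[:,2]<zh)]; print("  ",least_squares(f,r.x,loss="soft_l1",f_scale=.001).x.round(4),len(s))
s=B[(B[:,2]>.026)&(B[:,2]<.033)]; print("shoulder z",np.median(s[:,2]),s.min(0).round(4),s.max(0).round(4))
S=C[185:225,388:430].reshape(-1,3); S=S[S[:,2]>.085]
r=least_squares(lambda q:np.linalg.norm(S-q,axis=1)-.013,S.mean(0)-[0,0,.01],loss="soft_l1",f_scale=.001); print("knob",r.x.round(4),len(S))
```

```text
[[0.4355, -0.3079], [0.4578, -0.0722], [0.6172, -0.0874], [0.5941, -0.3245]] cen [ 0.5261 -0.198 ] yaws [-5.49355166 -5.72597112] 0.23744860575894672 0.15977564855402993
seat from plate [ 0.5204 -0.2577] pivot [ 0.5324 -0.1333]
tip 333 [ 0.5197 -0.2574  0.0986] [ 0.5289 -0.2487  0.1022]
cyl [ 0.5209 -0.2579] 0.00018797650664163039 444
   [ 0.5209 -0.2579] 156
   [ 0.5208 -0.258 ] 244
shoulder z 0.03029947883398737 [ 0.4987 -0.2794  0.026 ] [ 0.541  -0.2359  0.0327]
knob [ 0.4946 -0.1297  0.1046] 919
```

Run:
```python
from h import *
n=np.array([.4965,-.0075,.868]);n/=np.linalg.norm(n); L=np.array([.568,.1555,.1034])-.055*n
R=rot(-n,np.radians(-.9)); G=L+.014*n
manip.move_ptp(G+.12*n,R); command_gripper(.062,50)
manip.move_l(G+.05*n,.15); manip.move_l(G,.06)
print("f",telemetry.read_contact_force().round(2),(R.T@telemetry.read_contact_force()).round(1))
p=telemetry.read_tool_pos(); print("perr",(p-G).round(4))
command_gripper(.03,50)
print("w",telemetry.read_gripper_width(),telemetry.read_grip_force(),"f tool",(R.T@telemetry.read_contact_force()).round(2),"m",(R.T@telemetry.read_moment()).round(3),telemetry.read_t())
```

```text
f [ 0.28 -0.35  0.72] [ 0.1 -0.3 -0.8]
perr [0.0003 0.     0.0005]
w 0.039214194648965015 50.869612991809845 f tool [-0.31 -0.99 -3.84] m [ 0.197 -0.288 -0.018] 7.55
```

Run:
```python
from h import *
R=telemetry.read_eef_rot(); n=-R[:,2]; p0=telemetry.read_tool_pos()
for s in (.008,.02,.035,.05,.10):
    manip.move_l(p0+s*n,.05 if s<.06 else .12); print(s,(R.T@telemetry.read_contact_force()).round(2))
print("w",telemetry.read_gripper_width(),telemetry.read_grip_force())
S=np.array([.5207,-.2578,.03])
R2=rot([0,0,-1],np.radians(-5.5))
manip.move_ptp(np.array([.40,.05,.27]),R2)
manip.move_ptp(S+[0,0,.014+.10],R2); manip.sleep(.3); 
print(telemetry.read_contact_force().round(2),telemetry.read_moment().round(3),telemetry.read_t(),telemetry.read_tool_pos(),telemetry.read_joint_positions().round(1))
shot("wrist","w3"); shot("scene","s3")
```

```text
0.008 [-0.1   0.07  1.49]
0.02 [-1.2   0.28  1.51]
0.035 [-1.6  -0.78  1.67]
0.05 [-1.67  0.17  2.45]
0.1 [-1.9   0.53  1.38]
w 0.03976196219218313 50.589517056941986
[-0.29 -0.32 -2.37] [-0.007 -0.041 -0.023] 12.5667 [ 0.52097574 -0.25722097  0.14457193] [ -29.9   14.3   77.7    0.    88.  -114.5]
```

View pics/w3.png

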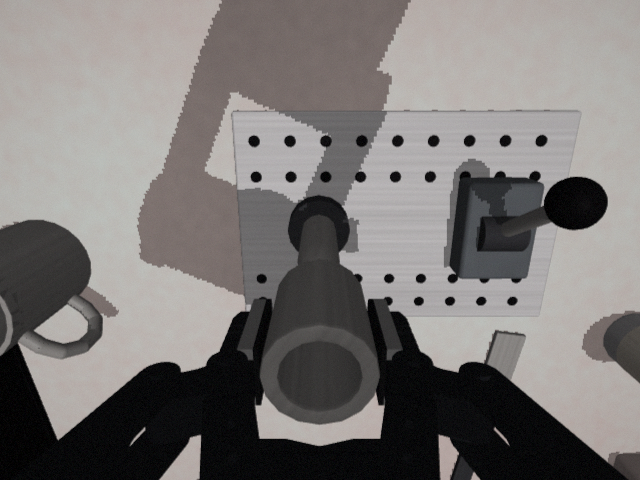

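The sleeve is held straight, with its rim centred near (320,374) and the mandrel base at (318,228). I'll measure the sleeve axis and mandrel axis in this same frame.

Run:
```python
from h import *
from scipy.optimize import least_squares
p,d,K,T=load("w3"); C=cloud(d,K,T)
tp=telemetry.read_tool_pos(); R=telemetry.read_eef_rot()
B=C[190:275,285:355].reshape(-1,3)
def cyl(X,r,q0):  # axis through (a+bz', c+dz'), z'=z-zm
    zm=X[:,2].mean()
    f=lambda q:np.hypot(X[:,0]-q[0]-q[2]*(X[:,2]-zm),X[:,1]-q[1]-q[3]*(X[:,2]-zm))-r
    s=least_squares(f,[*q0,0,0],loss="soft_l1",f_scale=.0007); return s.x.round(4),zm,abs(s.fun).mean(),len(X)
m=B[(B[:,2]>.034)&(B[:,2]<.085)]; s=m
f=lambda q:np.hypot(s[:,0]-q[0],s[:,1]-q[1])-.012
print("mandrel",least_squares(f,[.52,-.257],loss="soft_l1",f_scale=.0007).x.round(4),len(m))
D=C[255:345,274:366].reshape(-1,3); D=D[(D[:,2]>.135)&(D[:,2]<.182)]; print("sleeve",cyl(D,.020,tp[:2]),D.min(0).round(4),D.max(0).round(4))
E=C[320:430,255:385].reshape(-1,3); zt=np.percentile(E[(E[:,2]>.15)&(E[:,2]<.2),2],80); 
E=E[abs(E[:,2]-zt)<.002]; E=E[np.hypot(*(E[:,:2]-tp[:2]).T)<.026]
(cx,cy),r=cv2.minEnclosingCircle(E[:,:2].astype(np.float32)); print("rim",zt,cx,cy,r,len(E)); print(tp)
```

```text
mandrel [ 0.5208 -0.2578] 870
sleeve (array([ 5.212e-01, -2.571e-01, -3.000e-04, -1.700e-03]), np.float64(0.16112285567533352), np.float64(0.00033328269206255793), 5021) [ 0.5002 -0.2749  0.135 ] [ 0.5352 -0.2379  0.182 ]
rim 0.18427061976084375 0.5219739675521851 -0.257198691368103 0.024122651666402817 6067
[ 0.5208388  -0.25746546  0.14431947]
```

Run:
```python
from h import *
x,y=.5207-.0004,-.2578-.0007; b=np.array([-.29,-.32,-2.37])
def go(z,v):
    manip.move_l([x,y,z],v); f=telemetry.read_contact_force()-b; print(round(z,4),f.round(1),telemetry.read_tool_pos().round(4)); return f
for z in [.125,.117,.110,.104,.098,.09,.08,.07,.06,.052,.049]:
    f=go(z,.05)
    if abs(f).max()>12: print("STOP");break
else:
    while z>.041:
        z-=.001; f=go(z,.02)
        if f[2]>6: break
print(telemetry.read_t(),telemetry.read_gripper_width())
```

```text
0.125 [ 0.5  0.4 -0.7] [ 0.5202 -0.2585  0.1247]
0.117 [ 0.7 -0.6 -0.3] [ 0.5201 -0.2584  0.1165]
0.11 [ 0.7  0.5 -0.1] [ 0.52   -0.2583  0.1094]
0.104 [0.1 0.5 0.8] [ 0.5201 -0.2584  0.1034]
0.098 [-0.9  0.2 -0. ] [ 0.52   -0.2584  0.0974]
0.09 [ 0.3  0.5 -0.7] [ 0.52   -0.2583  0.0894]
0.08 [-0.5  0.9  0.5] [ 0.52   -0.2584  0.0794]
0.07 [0.  0.9 0.4] [ 0.52   -0.2583  0.0694]
0.06 [0.4 0.8 0.4] [ 0.52   -0.2583  0.0594]
0.052 [ 0.8  0.9 -0.1] [ 0.52   -0.2583  0.0514]
0.049 [0.6 0.4 0.5] [ 0.5202 -0.2585  0.0488]
0.048 [0.3 0.1 0.1] [ 0.5203 -0.2585  0.048 ]
0.047 [ 0.2 -0.   0.5] [ 0.5203 -0.2585  0.047 ]
0.046 [ 0.1 -0.3 -0.1] [ 0.5203 -0.2585  0.0459]
0.045 [0.  1.2 2.5] [ 0.5204 -0.2586  0.0454]
0.044 [-4.5  2.   8.4] [ 0.5206 -0.2586  0.0454]
17.5 0.039184583153156524
```

Run:
```python
from h import *
p=telemetry.read_tool_pos()
manip.move_l([.5203,-.2585,.0458],.02); command_gripper(.062); manip.sleep(.2)
manip.move_l([p[0],p[1],.09],.06); manip.move_l([p[0],p[1],.19],.15)
im,d,K,T=shot("wrist","w4"); C=cloud(d,K,T)
q=C.reshape(-1,3); s=q[(np.hypot(q[:,0]-.5208,q[:,1]+.2578)<.0195)&(np.hypot(q[:,0]-.5208,q[:,1]+.2578)>.0145)&(q[:,2]>.06)]
print("rim z",np.percentile(s[:,2],[50,80,95]).round(4),len(s))
X=np.array([.9954,-.0958,0]); V=np.array([.5328,-.1334,0]); R=rot([0,0,-1],np.radians(-5.5))
command_gripper(0.0)
manip.move_ptp(V-.085*X+[0,0,.17],R); manip.move_l(V-.085*X+[0,0,.092],.15)
b=telemetry.read_contact_force()
for s in list(np.arange(-.07,.0101,.01))+list(np.arange(.012,.030,.002)):
    manip.move_l(V+s*X+[0,0,.092],.05); f=(telemetry.read_contact_force()-b); a=telemetry.read_tool_pos()-V
    print(round(s,3),"real",round(a@X,4),"fx",round(f@X,1),f.round(1))
    if f@X<-20: break
print(telemetry.read_t())
shot("scene","s5")
```

```text
rim z [0.2651 0.2699 0.2721] 3274
-0.07 real -0.0697 fx -0.9 [-0.9 -0.3 -0.4]
-0.06 real -0.0598 fx -0.4 [-0.5 -1.  -2.2]
-0.05 real -0.0497 fx 0.3 [ 0.2 -0.2 -1. ]
-0.04 real -0.0397 fx 0.0 [ 0.  -0.3 -0.8]
-0.03 real -0.0297 fx 0.7 [ 0.7  0.5 -1.7]
-0.02 real -0.0198 fx 0.4 [ 0.4 -0.1 -1. ]
-0.01 real -0.0097 fx 0.3 [ 0.2 -0.9 -2.1]
0.0 real 0.0003 fx 0.2 [ 0.2 -0.4 -1.1]
0.01 real 0.0103 fx -0.0 [-0.2 -1.5 -1.3]
0.012 real 0.0121 fx 0.1 [ 0.1  0.2 -1.1]
0.014 real 0.0136 fx -4.3 [-4.2  1.1  0.6]
0.016 real 0.0139 fx -14.8 [-14.7   1.6   5.5]
0.018 real 0.0142 fx -24.7 [-24.5   2.9  10.6]
26.2333
```

The lever hit its end stop where predicted. Next I'll back off, retreat, and check it from above.

Run:
```python
from h import *
from scipy.optimize import least_squares
X=np.array([.9954,-.0958,0]); V=np.array([.5328,-.1334,0])
manip.move_l(V-.03*X+[0,0,.092],.15); manip.move_l(V-.03*X+[0,0,.2],.15)
manip.move_ptp(np.array([.42,-.18,.27]),rot([0,0,-1],np.radians(-5.5))); manip.sleep(.3)
im,d,K,T=shot("wrist","w6"); q=cloud(d,K,T).reshape(-1,3)
r=np.hypot(q[:,0]-.5208,q[:,1]+.2578); s=q[(r<.0195)&(r>.0145)&(q[:,2]>.06)&(q[:,2]<.12)]
print("rim z",np.percentile(s[:,2],[20,50,80,95]).round(4),len(s))
k=V+.0384*X+[0,0,.104]; S=q[(np.linalg.norm(q-k,axis=1)<.022)&(q[:,2]>.1)]
r=least_squares(lambda c:np.linalg.norm(S-c,axis=1)-.013,k,loss="soft_l1",f_scale=.001); o=r.x-V-[0,0,.034]; print("knob",r.x.round(4),"angle",.5+np.arctan2(o@X,o[2]),len(S))
print(telemetry.read_t())
```

```text
rim z [0.0839 0.085  0.0858 0.0862] 560
knob [ 0.5707 -0.137   0.1047] angle 0.9935005980331229 391
28.5167
```

View pics/w6.png

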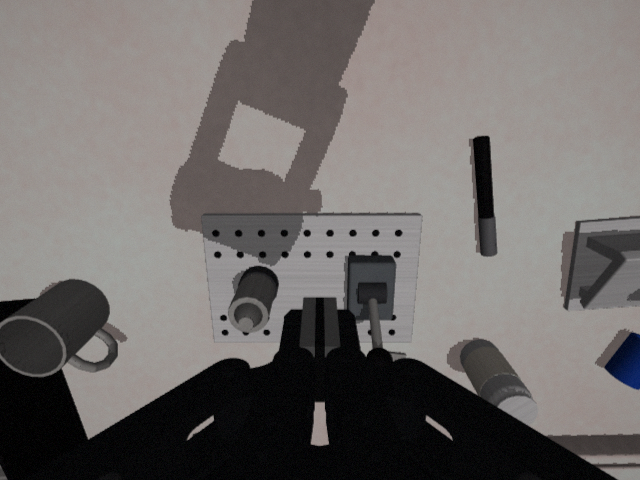

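The sleeve is seated with its rim at z = 0.085, at pixel (248,314). The lever at (377,325) is over on the far side at about 0.99 rad, and the arm is touching nothing, so I'm handing in.

```bash
python3 -c "
from h import *
print(workorder.hand_in())"
```

```text
the job is handed in; nothing more can be done
None
```

The job is handed in: the long sleeve sits home on the mandrel shoulder (rim measured at 85 mm), the lock lever is against its other end stop (about 0.99 rad), and I felt no stray contact with the short sleeve or the other items; it took about 29 s.

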